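# Turn the kiln controller up four clicks and start it

### The job

On the kiln controller, push the steel stud on the click-stop dial round clockwise (seen from above) with a fingertip, exactly four clicks on from where it stands, and leave the dial resting in that click-stop. Then press the start button fully down with a fingertip and let it come back up. Do it gently: do not pinch or grip the dial, do not shift or lift the controller, and leave the fish, the medallion and the clay rose beside it where they are.

Things in the scene. Friction and masses are not known exactly. Their poses are not given: they have to be found in the camera images.
- controller: Kiln controller: grey case 120 (x) x 190 (y) mm, 4 kg, loose on the table, flat panel on top at z = 58 mm. Origin: centre of its underside; z up, +x away from its slotted front, +y to the left seen from the front. Dial at the left of the panel, axis at x 0, y 37 mm; start button at the right, at x -16, y -63 mm; a dark display window lies behind the button.
- dial (a joint): Turn of the dial, rad, growing clockwise from above. Ten click-stops 0.419 rad (24 deg) apart, 0 to 3.77, hard ends; starts in the 2nd to 5th stop. Between stops a spring resists with up to about 4 N at the stud; past the half-way crest it snaps into the next stop. At 0 the stud is 108 deg counter-clockwise of the controller's +x, at 1.885 towards +x. Ten black panel marks show the stops.
- dial_stud (a point): Centre of the top of the dial's steel stud: an upright round pin 12 mm across, 24 mm tall above the dial's top (low collar 18 mm across, 2 mm high at its foot), 34 mm out from the dial's axis, top at z = 93 mm. It turns with the dial: a black knurled disc 88 mm across, its top 11 mm above the panel, with a white line from its centre to the stud.
- dial_axis (a point): Point on the dial's axis at the height of the dial's flat top (69 mm above the table); it does not turn. Its axes are the controller's.
- start (a joint): Travel of the start button in m: 0 up, 0.008 fully down (hard stop); a spring brings it back: 1.5 N to start it moving, 5 N fully down; over 5 mm counts as pressed.
- start_top (a point): Centre of the start button's flat round top: grey, 28 mm across, in a black collar 44 mm across and 12 mm high; the button's top stands 12 mm above the collar, at z = 82 mm above the table when up. Pressed, it goes straight down.
- fish: White bisque fish, 63 x 104 x 77 mm high, standing loose to the left of the controller. Origin: centre of its underside. Not to be touched.
- medallion: Round clay medallion with a star on it, 46 mm across, 10 mm high, lying loose to the right of the controller. Origin: centre of its underside. Not to be touched.
- rose: Dry clay rose, 64 mm across, 31 mm high, lying loose to the right of the controller, behind the medallion. Origin: centre of its underside. Not to be touched.

How it is judged:
By the outcome, as a careful person would: the job done as asked, in the order asked, and still so for the second after the job is handed in, with the robot touching nothing.
It also fails if it takes over 48 s, if anything falls off the work surface, if the arm or the gripper's body presses on something with over 40 N, if the wrist force passes 120 N, or if a joint passes its speed limit or range.

### The arm

A 6-joint arm with a two-finger parallel gripper is mounted at the origin on the work surface; the furniture and walls round the work are solid. World frame = base frame: x ahead of the robot, y to its left, z up, the work surface at z = 0. Lengths are in m, angles in rad, forces in N, time in s.
With the tool pointing down it reaches from about 0.3 to 0.85 m from the base axis. Payload 5.4 kg.
Tool frame: the origin (TCP) lies at the very end of the fingers, on their centre line; the grasp point (between the pads) lies 19 mm behind it (arm.grasp_offset is the distance from the TCP to the grasp point, in m); z points along the fingers, y is the line along which they close (so a half turn about z gives the same grasp; the last joint's range is limited). The gripper opens to 85 mm and grips with 20 to 120 N. Pads are 22 mm wide; open, the fingers measure 114 mm over their backs; the gripper's body (76 mm by 85 mm) begins 54 mm behind the grasp point. The pads swing forward as they close: fully open they stand 13 mm farther back than shut.
Start: joints at [1.084, 0.158, 1.597, -0, 1.386, -0.21], TCP at [0.157, 0.553, 0.231] pointing down, gripper open.
Joint ranges: [-2.91, 2.91], [-0.94, 2.29], [0.18, 2.7], [-1.29, 4.43], [0.17, 2.64], [-3, 3]. Speed limits (rad/s): [2.57, 2.57, 3.14, 3.14, 3.14, 3.14].

### API

Orientations are given as a rotation vector (axis times angle).
In Python, from plant import arm gives the robot as it stands. The module is installed in compiled form; this text tells all that it offers.
- The arm moves only by the tool carry_out, never from a script. Its argument "steps" is a list of rows, each an object with "travel": the shift along the tool's x, y, z in units of 40 mm (1.0 is 40 mm), a list of three; "rotation": the turn, a rotation vector about the tool's x, y, z in rad, a list of three. In form: [{"travel": [dx, dy, dz], "rotation": [rx, ry, rz]}, ...]. A call has exactly 10 rows; each row shifts and turns the commanded pose from where the row before left it, along the tool's axes as they then stand; what a row does not reach is not made up. A row lasts 1/10 s, in which the tool goes at most 50 mm and 8.59 degrees, less where a joint would pass 70% of its speed; a pose out of reach is approached as far as the arm can. A call is refused whole if a number of a shift passes 1 or a number of a turn 0.15, either way. A call with a gripper value outside its range is refused whole. "grip" is the finger opening in mm, from 0 to 85.4, set as the call begins (left out, the last holds). The fingers move at their own pace and stop on an object; "force" is the grip in N (left out, the last holds). Time passes only in rows, so rows that do not move let the fingers close, or fill a call up. It gives the time, the measured TCP pose, the force, the opening and the grip force at its end, in the units of the state.
- arm.observe(): the state, without advancing time (a new reading comes with each control period).
- arm.grab_frame(name): name is "side" or "top"; returns a dict with "pixels" (420x560x3 uint8, blue, green, red), "fx", "fy", "cx", "cy" (pixels), "R" (3x3) and "t" (3): a world point X has camera coordinates R X + t. Camera axes: x right, y down, z forward; pixel columns grow to the right and rows downward; lengths in m; the calibration is good to about 2 mm. A picture is of the moment at which its call begins. There is no depth.
- arm.hand_in(): hands the job in; it is judged then, once.
The state is a dict: "clock": time; "q": joint angles; "qvel": joint speeds; "joint_efforts": joint torques, N m; "eef_pos": TCP position; "ee_rot": TCP orientation; "contact_force": force on the tool from outside, world axes, zero at the start; "ft_torque": the same for the moment, N m; "grip_width": opening from 0.0 (shut) to 1.0 (fully open); "finger_force": force on a finger pad.
Only numpy, scipy, OpenCV 4.12 (cv2) and the standard library are available. Lean on these libraries where they do the work, as an engineer would, in place of code of your own. Each camera call takes 0.05 s, during which the arm holds its last target. There are 200 camera calls.

## Working session

There is one attempt and no reset: what is moved stays moved. The work goes in short steps, Python scripts to look and compute and a tool call to move; the robot and the scene stay as the last step left them, time stands still between calls to the robot, and variables do not carry over. Pictures are saved under pics/ and viewed, at most 10 in all, crops included, and the job is handed in when it is done.

Besides the shell and the picture viewer there is one more tool, called after "Request:" as a command line: name --argument value ..., lists and objects as JSON in quotes. carry_out: Moves the arm, as the interface text tells. Its arguments: {"type":"object","properties":{"steps":{"type":"array"},"grip":{"type":"number"},"force":{"type":"number"}},"required":["steps"]}

```bash
mkdir -p pics
python3 - <<'E'
from plant import arm
import cv2,numpy as np,pickle
for n in("top","side"):
    f=arm.grab_frame(n); cv2.imwrite(f"pics/{n}0.png",f["pixels"]); pickle.dump(f,open(f"{n}0.pkl","wb"))
    print(n,f["fx"],f["fy"],f["cx"],f["cy"],np.round(f["R"],4).tolist(),np.round(f["t"],4))
s=arm.observe();print(s)
E
```

```text
top 490.3260639209565 490.3260639209565 276.69210178459645 211.5168674488362 [[0.0415, -0.9991, -0.0033], [-0.9756, -0.0398, -0.2159], [0.2156, 0.0122, -0.9764]] [0.2119 0.5371 1.006 ]
side 441.2201546186547 441.2201546186547 280.009882314744 202.38813336211697 [[0.9592, -0.2816, 0.0254], [-0.1077, -0.447, -0.8881], [0.2615, 0.8491, -0.459]] [-0.4416  0.2332  0.6593]
{'clock': 0.1, 'q': array([ 1.08391266e+00,  1.59019947e-01,  1.59811625e+00,  4.97908805e-06,
        1.38618440e+00, -2.10076355e-01]), 'qvel': array([-7.85688755e-04, -7.97588842e-05, -3.22657977e-03,  6.76159631e-04,
        6.22376445e-04,  2.30263162e-04]), 'joint_efforts': array([-1.26043022e-05, -3.96990144e+01, -3.32337213e+01, -1.47740157e-04,
        4.22550205e-03,  3.54394342e-05]), 'eef_pos': array([0.15688619, 0.55262053, 0.23039131]), 'ee_rot': array([-4.33340326e-01, -3.11096098e+00,  2.54798754e-03]), 'contact_force': array([-0.21705902, -0.05868218, -0.63843239]), 'ft_torque': array([-0.03552127,  0.04735783,  0.01838956]), 'finger_force': 0.0, 'grip_width': 0.9968392069923199}
```

View pics/top0.png

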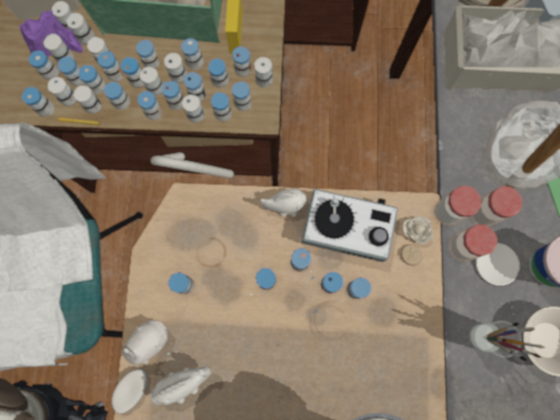

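View pics/side0.png

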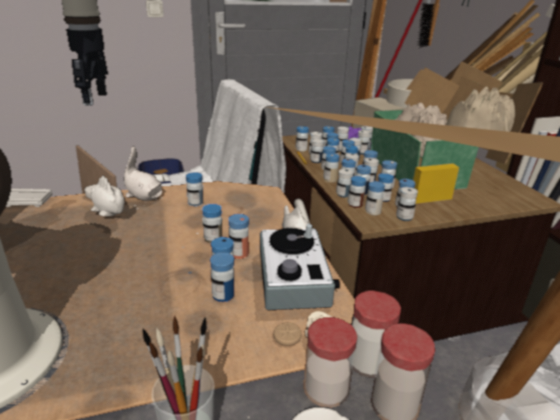

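The top view shows the controller at about (350,225), dial at (334,218), button at (379,236), fish at (288,202), and rose and medallion at (415,230)/(412,255). Paint jars stand in front of the controller.

Run:
```python
import cv2
i=cv2.imread("pics/top0.png")[180:270,290:410];cv2.imwrite("pics/top0c.png",cv2.resize(i,None,fx=6.5,fy=6.5,interpolation=cv2.INTER_CUBIC))
i=cv2.imread("pics/side0.png")[215:315,245:355];cv2.imwrite("pics/side0c.png",cv2.resize(i,None,fx=6,fy=6,interpolation=cv2.INTER_CUBIC))
```

```text
(no output)
```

View pics/top0c.png

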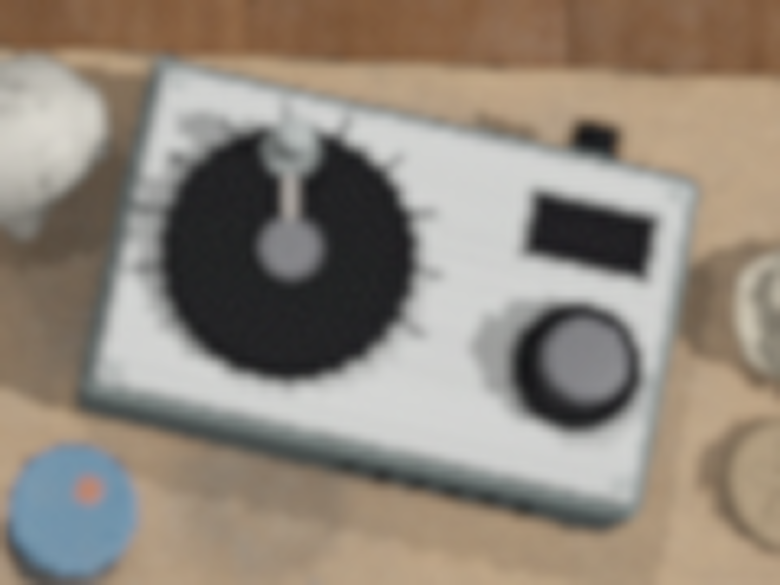

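View pics/side0c.png

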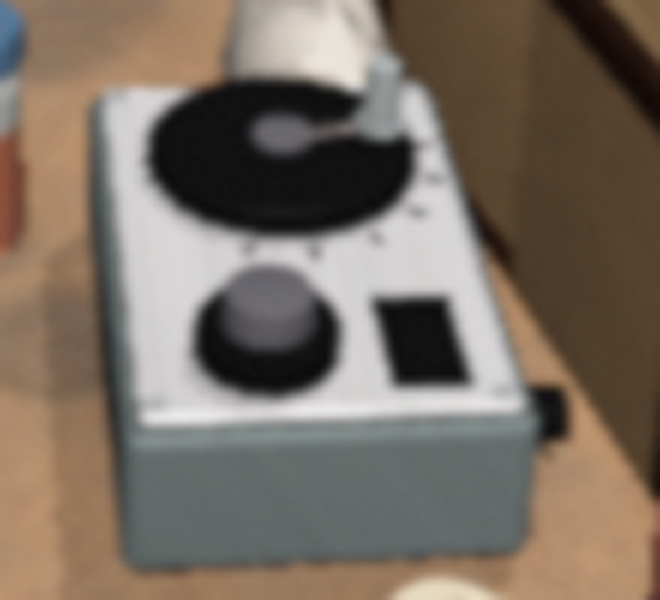

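The crops show clear features: panel corners in the top crop at (158,62), (695,185), (632,508), (90,395), dial centre (290,249) and button top (585,360). In the side crop the stud stands at (383,60) top, with its foot at (380,130). I'll fit the pose next.

```bash
cat > h.py <<'E'
import numpy as np,pickle
from scipy.optimize import least_squares
F={n:pickle.load(open(n+"0.pkl","rb")) for n in("top","side")}
def proj(f,X):
    c=np.asarray(X)@np.array(f["R"]).T+f["t"]; return np.stack([f["fx"]*c[...,0]/c[...,2]+f["cx"],f["fy"]*c[...,1]/c[...,2]+f["cy"]],-1)
def c2p(n,p): 
    o,s=((290,180),6.5) if n=="top" else ((245,215),6); return (np.array(p,float)+.5)/s-.5+o
def ray(f,p,z):
    d=np.array([(p[0]-f["cx"])/f["fx"],(p[1]-f["cy"])/f["fy"],1]);R=np.array(f["R"]);o=-R.T@f["t"];d=R.T@d
    return o+d*(z-o[2])/d[2]
def W(P,X):
    x,y,a=P;c,s=np.cos(a),np.sin(a);X=np.asarray(X);return np.stack([x+c*X[...,0]-s*X[...,1],y+s*X[...,0]+c*X[...,1],X[...,2]],-1)
E
python3 - <<'E'
from h import *
M=[(.06,.095,.058),(.06,-.095,.058),(-.06,-.095,.058),(-.06,.095,.058),(0,.037,.069),(-.016,-.063,.082)]
I={"top":[(158,62),(695,185),(632,508),(90,395),(290,250),(585,360)],"side":[(430,92),(522,408),(135,412),(103,88),(283,133),(270,300)]}
for ns in (["top"],["side"],["top","side"]):
    r=least_squares(lambda P:np.concatenate([(proj(F[n],W(P,M))-c2p(n,I[n])).ravel() for n in ns]),[.6,-.1,0],x_scale=[.1,.1,.1])
    print(ns,r.x,np.degrees(r.x[2]));print(r.fun.reshape(-1,2).round(1).tolist())
P=r.x
print("axis",W(P,M[4]),"btn",W(P,M[5]))
def studs(k): 
    a=np.radians(108-24*k); return (.034*np.cos(a),.037+.034*np.sin(a))
print("meas foot top px",c2p("top",(290,155)),"side top",c2p("side",(383,58)),"side foot",c2p("side",(380,128)))
for k in range(10):
    x,y=studs(k); print(k,W(P,(x,y,0)).round(4)[:2],proj(F["top"],W(P,[(x,y,.069),(x,y,.093)])).round(1).tolist(),proj(F["side"],W(P,[(x,y,.069),(x,y,.093)])).round(1).tolist())
# obstacles
for n,p,z in [("fish",(288,202),.04),("rose",(418,231),.02),("med",(412,255),.01),("jarA",(301,260),.07),("jarB",(332,283),.07),("jarC",(360,288),.07)]: print(n,ray(F["top"],p,z).round(3))
E
```

```text
['top'] [ 0.50857208  0.07425743 -0.18179572] -10.41612759943409
[[-1.1, -1.4], [1.7, -1.7], [1.8, 2.2], [-2.2, 0.1], [-0.4, 0.5], [0.1, -0.1]]
['side'] [ 0.50709099  0.07194286 -0.20871734] -11.958622897375717
[[1.6, -3.2], [3.4, 1.2], [-2.9, 2.5], [-1.8, -1.5], [0.4, 0.8], [-0.6, -2.4]]
['top', 'side'] [ 0.50787419  0.07363055 -0.19630088] -11.247211950832616
[[-0.3, -1.5], [2.3, -0.7], [1.6, 3.1], [-2.2, -0.3], [-0.0, 0.6], [0.3, 0.6], [1.1, -3.8], [4.0, 0.2], [-2.0, 2.1], [-2.2, -1.8], [0.2, 0.3], [0.0, -3.0]]
axis [0.51509077 0.10991996 0.069     ] btn [0.47989379 0.01496117 0.082     ]
meas foot top px [334.19230769 203.42307692] side top [308.41666667 224.25      ] side foot [307.91666667 235.91666667]
0 [0.5111 0.1437] [[318.4, 219.8], [319.3, 217.6]] [[285.0, 228.7], [285.3, 218.2]]
1 [0.5252 0.1424] [[319.1, 213.4], [320.1, 211.0]] [[291.9, 228.1], [292.3, 217.7]]
2 [0.5375 0.1355] [[322.5, 208.0], [323.5, 205.4]] [[298.8, 229.1], [299.3, 218.6]]
3 [0.546  0.1242] [[327.8, 204.4], [328.9, 201.7]] [[304.6, 231.4], [305.3, 220.9]]
4 [0.5491 0.1104] [[334.2, 203.2], [335.5, 200.6]] [[308.4, 234.8], [309.1, 224.2]]
5 [0.5463 0.0965] [[340.6, 204.7], [342.0, 202.1]] [[309.5, 238.6], [310.2, 227.9]]
6 [0.5382 0.085 ] [[345.9, 208.6], [347.5, 206.1]] [[307.5, 242.3], [308.2, 231.5]]
7 [0.526  0.0777] [[349.3, 214.3], [350.9, 211.8]] [[302.7, 245.1], [303.4, 234.2]]
8 [0.512  0.0761] [[350.0, 220.7], [351.6, 218.4]] [[295.9, 246.6], [296.5, 235.7]]
9 [0.4985 0.0803] [[347.9, 226.8], [349.5, 224.7]] [[288.4, 246.4], [288.8, 235.4]]
fish [0.555 0.21  0.04 ]
rose [ 0.505 -0.083  0.02 ]
med [ 0.452 -0.071  0.01 ]
jarA [0.423 0.178 0.07 ]
jarB [0.378 0.112 0.07 ]
jarC [0.37  0.054 0.07 ]
```

```bash
cat >> h.py <<'E'
from scipy.spatial.transform import Rotation as Ro
P=np.array([.50787,.07363,-.1963]); AX=np.array([.5151,.1099]); BTN=np.array([.4799,.0150])
def push_pose(k,d,z,r=.034):
    a=np.radians(108-24*k)+P[2]; rad=np.array([np.cos(a),np.sin(a)]); tan=np.array([rad[1],-rad[0]])
    p=AX+r*rad-d*tan; x=np.r_[-tan,0]; y=np.r_[rad,0]
    return np.r_[p,z],Ro.from_matrix(np.stack([x,y,[0,0,-1]],1))
def rows(p0,R0,p1,R1,n):
    w=(R0.inv()*R1).as_rotvec()/n; R=R0; out=[]
    for i in range(n):
        out.append(np.r_[R.inv().apply((p1-p0)/n)/.04,w].round(3).tolist()); R=R*Ro.from_rotvec(w)
    return out
def show(L):
    for r in L: print(r)
E
python3 - <<'E'
from h import *
from plant import arm
s=arm.observe(); p=s["eef_pos"];R=Ro.from_rotvec(s["ee_rot"])
p1,R1=push_pose(4,.027,.2)
print(p1,R.as_matrix().round(3).tolist(),(R.inv()*R1).as_rotvec())
show(rows(p,R,p1,R1,20))
print("fish tip",ray(F["top"],c2p("top",(107,130)),.05))
E
```

```text
[0.54874231 0.1373444  0.2       ] [[-0.962, 0.273, -0.001], [0.273, 0.962, -0.002], [0.0, -0.002, -1.0]] [-1.68529013e-03  7.67849090e-04  1.28084825e+00]
[-0.613, -0.365, 0.038, -0.0, 0.0, 0.064]
[-0.635, -0.325, 0.038, -0.0, 0.0, 0.064]
[-0.655, -0.284, 0.038, -0.0, 0.0, 0.064]
[-0.672, -0.242, 0.038, -0.0, 0.0, 0.064]
[-0.686, -0.198, 0.038, -0.0, 0.0, 0.064]
[-0.697, -0.154, 0.038, -0.0, 0.0, 0.064]
[-0.705, -0.109, 0.038, -0.0, 0.0, 0.064]
[-0.711, -0.064, 0.038, -0.0, 0.0, 0.064]
[-0.713, -0.018, 0.038, -0.0, 0.0, 0.064]
[-0.713, 0.028, 0.038, -0.0, 0.0, 0.064]
[-0.71, 0.073, 0.038, -0.0, 0.0, 0.064]
[-0.704, 0.119, 0.038, -0.0, 0.0, 0.064]
[-0.695, 0.163, 0.038, -0.0, 0.0, 0.064]
[-0.683, 0.207, 0.038, -0.0, 0.0, 0.064]
[-0.668, 0.251, 0.038, -0.0, 0.0, 0.064]
[-0.651, 0.293, 0.038, -0.0, 0.0, 0.064]
[-0.631, 0.334, 0.038, -0.0, 0.0, 0.064]
[-0.608, 0.374, 0.038, -0.0, 0.0, 0.064]
[-0.583, 0.412, 0.038, -0.0, 0.0, 0.064]
[-0.555, 0.448, 0.038, -0.0, 0.0, 0.064]
fish tip [0.55942379 0.1704509  0.05      ]
```

Request:
carry_out --steps '[{"travel":[-0.61,-0.36,0.02],"rotation":[0,0,0.064]},{"travel":[-0.63,-0.33,0.02],"rotation":[0,0,0.064]},{"travel":[-0.65,-0.28,0.02],"rotation":[0,0,0.064]},{"travel":[-0.67,-0.24,0.02],"rotation":[0,0,0.064]},{"travel":[-0.69,-0.2,0.02],"rotation":[0,0,0.064]},{"travel":[-0.7,-0.15,0.02],"rotation":[0,0,0.064]},{"travel":[-0.7,-0.11,0.02],"rotation":[0,0,0.064]},{"travel":[-0.71,-0.06,0.02],"rotation":[0,0,0.064]},{"travel":[-0.71,-0.02,0.02],"rotation":[0,0,0.064]},{"travel":[-0.71,0.03,0.02],"rotation":[0,0,0.064]}]' --grip 0 --force 20

```text
clock: 1.1
eef_pos: [0.3531, 0.3452, 0.2228]
ee_rot: [-1.394, -2.815, 0.001]
contact_force: [0.5, -0.5, -0.5]
grip_width: 0.005
finger_force: 0.0
```

Request:
carry_out --steps '[{"travel":[-0.71,0.07,0.02],"rotation":[0,0,0.064]},{"travel":[-0.7,0.12,0.02],"rotation":[0,0,0.064]},{"travel":[-0.69,0.16,0.02],"rotation":[0,0,0.064]},{"travel":[-0.68,0.21,0.02],"rotation":[0,0,0.064]},{"travel":[-0.67,0.25,0.02],"rotation":[0,0,0.064]},{"travel":[-0.65,0.29,0.02],"rotation":[0,0,0.064]},{"travel":[-0.63,0.33,0.02],"rotation":[0,0,0.064]},{"travel":[-0.6,0.37,0.02],"rotation":[0,0,0.064]},{"travel":[-0.57,0.4,0.02],"rotation":[0,0,0.064]},{"travel":[0,0,0],"rotation":[0,0,0]}]'

```text
clock: 2.1
eef_pos: [0.5292, 0.1581, 0.2155]
ee_rot: [2.138, 2.302, -0.001]
contact_force: [-1.1, 0.8, 0.7]
grip_width: 0.005
finger_force: 0.0
```

Run:
```python
from h import *
from plant import arm
s=arm.observe(); p=s["eef_pos"];R=Ro.from_rotvec(s["ee_rot"])
p1,R1=push_pose(4,.027,.11)
print(s["clock"],s["q"].round(2),p,p1,s["grip_width"],s["contact_force"].round(2),(R.inv()*R1).as_rotvec().round(3))
show(rows(p,R,p1,R1,5)[:2])
```

```text
2.1 [ 0.07  0.11  1.68 -0.    1.35 -0.  ] [0.52919933 0.15806485 0.2154505 ] [0.54874231 0.1373444  0.11      ] 0.005273355425671996 [-1.12  0.77  0.69] [-0.     0.001  0.061]
[-0.11, 0.09, 0.527, -0.0, 0.0, 0.012]
[-0.109, 0.091, 0.527, -0.0, 0.0, 0.012]
```

Request:
carry_out --steps '[{"travel":[-0.11,0.09,0.5],"rotation":[0,0,0.012]},{"travel":[-0.11,0.09,0.5],"rotation":[0,0,0.012]},{"travel":[-0.11,0.09,0.5],"rotation":[0,0,0.012]},{"travel":[-0.11,0.09,0.5],"rotation":[0,0,0.012]},{"travel":[-0.11,0.09,0.4],"rotation":[0,0,0.012]},{"travel":[0,0,0.2],"rotation":[0,0,0]},{"travel":[0,0,0.1],"rotation":[0,0,0]},{"travel":[0,0,0],"rotation":[0,0,0]},{"travel":[0,0,0],"rotation":[0,0,0]},{"travel":[0,0,0],"rotation":[0,0,0]}]'

```text
clock: 3.1
eef_pos: [0.5475, 0.1397, 0.1091]
ee_rot: [2.2, 2.241, 0.002]
contact_force: [-0.1, 1.4, 0.5]
grip_width: 0.005
finger_force: 0.0
```

Run:
```python
from h import *
from plant import arm
import cv2
s=arm.observe(); p=s["eef_pos"];R=Ro.from_rotvec(s["ee_rot"])
p1,R1=push_pose(4,.027,.077)
print(s["clock"],p,p1,s["contact_force"].round(2),(R.inv()*R1).as_rotvec().round(3),R.inv().apply(p1-p)/.04)
a=arm.grab_frame("top")["pixels"][170:270,280:400];b=arm.grab_frame("side")["pixels"][170:290,235:345]
cv2.imwrite("pics/h1.png",np.hstack([cv2.resize(a,(480,400),interpolation=2),cv2.resize(b,(320,400),interpolation=2)[:, :320]]))
print("TCP px",proj(F["side"],p),proj(F["top"],p))
```

```text
3.1 [0.54753554 0.1396791  0.10911199] [0.54874231 0.1373444  0.077     ] [-0.14  1.41  0.49] [ 0.002 -0.     0.005] [-0.05892901  0.02768522  0.80284816]
TCP px [303.82636058 209.92634802] [322.24423735 198.89572586]
```

View pics/h1.png

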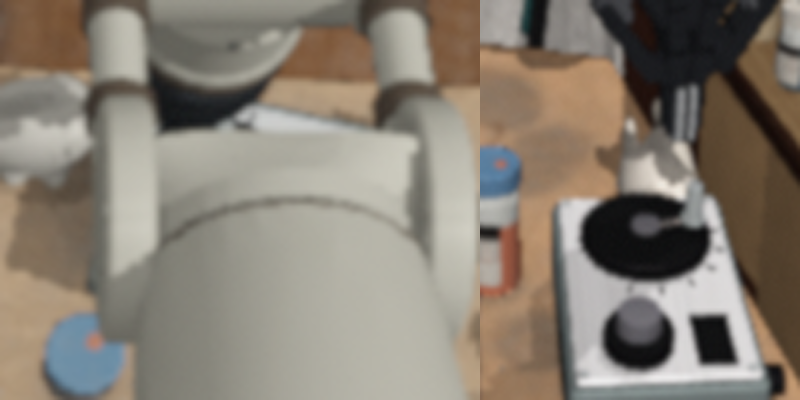

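The side view shows the shut fingertips at about (304,212) px, behind the stud on its fish side. That agrees with the projected TCP. The top view is blocked by the arm.

Request:
carry_out --steps '[{"travel":[-0.05,0.03,0.15],"rotation":[0,0,0.005]},{"travel":[0,0,0.15],"rotation":[0,0,0]},{"travel":[0,0,0.15],"rotation":[0,0,0]},{"travel":[0,0,0.15],"rotation":[0,0,0]},{"travel":[0,0,0.12],"rotation":[0,0,0]},{"travel":[0,0,0.06],"rotation":[0,0,0]},{"travel":[0,0,0],"rotation":[0,0,0]},{"travel":[-0.05,0,0],"rotation":[0,0,0]},{"travel":[-0.05,0,0],"rotation":[0,0,0]},{"travel":[0,0,0],"rotation":[0,0,0]}]'

```text
clock: 4.2
eef_pos: [0.5485, 0.1332, 0.0772]
ee_rot: [2.207, 2.235, 0.001]
contact_force: [0.0, 0.8, -0.5]
grip_width: -0.001
finger_force: 0.0
```

Run:
```python
from h import *
from plant import arm
s=arm.observe(); p=s["eef_pos"];R=Ro.from_rotvec(s["ee_rot"])
p1,R1=push_pose(4,.017,.077)
print(s["clock"],p,p1,s["contact_force"].round(2),(R.inv()*R1).as_rotvec().round(3),R.inv().apply(p1-p)/.04)
a,Ra=push_pose(5,.017,.077);b,Rb=push_pose(5.1,.017,.077)
print(Ra.inv().apply(b-a)/.04,(Ra.inv()*Rb).as_rotvec())
```

```text
4.2 [0.54848204 0.13321816 0.07720558] [0.5488737  0.12734526 0.077     ] [ 0.04  0.77 -0.51] [ 0.001  0.    -0.   ] [-0.14693436  0.00792413  0.0051565 ]
[-0.0359671   0.01705156  0.        ] [0.        0.        0.0418879]
```

Request:
carry_out --steps '[{"travel":[-0.037,0,0],"rotation":[0,0,0]},{"travel":[-0.037,0,0],"rotation":[0,0,0]},{"travel":[-0.037,0,0],"rotation":[0,0,0]},{"travel":[-0.037,0,0],"rotation":[0,0,0]},{"travel":[-0.036,0.017,0],"rotation":[0,0,0.042]},{"travel":[-0.036,0.017,0],"rotation":[0,0,0.042]},{"travel":[-0.036,0.017,0],"rotation":[0,0,0.042]},{"travel":[0,0,0],"rotation":[0,0,0]},{"travel":[0,0,0],"rotation":[0,0,0]},{"travel":[0,0,0],"rotation":[0,0,0]}]'

```text
clock: 5.2
eef_pos: [0.5503, 0.1233, 0.0769]
ee_rot: [2.343, 2.093, 0.0]
contact_force: [1.0, 2.3, 0.1]
grip_width: -0.0
finger_force: 0.9
```

```bash
cat >> h.py <<'E'
def chk(k,d,z=.077):
    from plant import arm
    s=arm.observe(); p=s["eef_pos"];R=Ro.from_rotvec(s["ee_rot"]); p1,R1=push_pose(k,d,z)
    print(s["clock"],p.round(4),p1.round(4),"F tool",R.inv().apply(s["contact_force"]).round(2),"err mm",(R.inv().apply(p1-p)*1e3).round(1),(R.inv()*R1).as_rotvec().round(3))
def side(name,k=None):
    from plant import arm
    import cv2
    f=arm.grab_frame("side"); i=f["pixels"][190:270,250:350]; cv2.imwrite(name,cv2.resize(i,None,fx=7,fy=7,interpolation=2))
E
python3 - <<'E'
from h import *
chk(4.3,.017);side("pics/s1.png")
E
```

```text
5.2 [0.5503 0.1233 0.0769] [0.5508 0.123  0.077 ] F tool [ 2.43  0.77 -0.15] err mm [-0.3  0.5 -0.1] [ 0. -0.  0.]
```

View pics/s1.png

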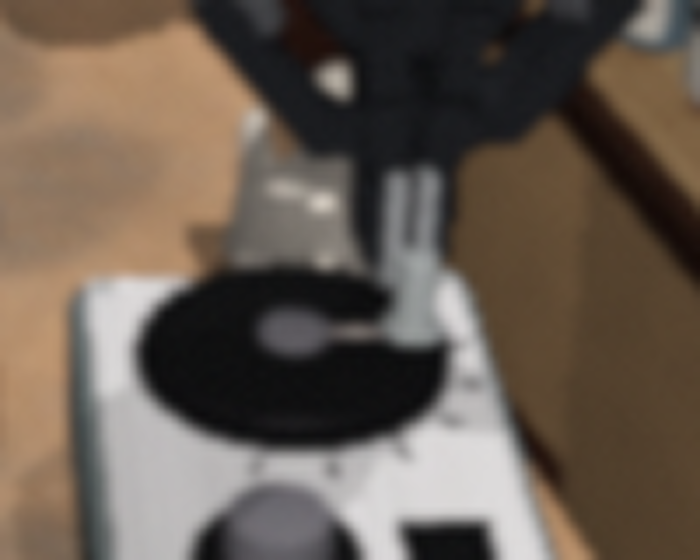

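The fingertip touches the stud (foot near (410,335) in the crop) at 2.4 N, and contact comes where I modelled it. I'll continue along the arc.

Request:
carry_out --steps '[{"travel":[-0.036,0.017,0],"rotation":[0,0,0.042]},{"travel":[-0.036,0.017,0],"rotation":[0,0,0.042]},{"travel":[-0.036,0.017,0],"rotation":[0,0,0.042]},{"travel":[-0.036,0.017,0],"rotation":[0,0,0.042]},{"travel":[-0.036,0.017,0],"rotation":[0,0,0.042]},{"travel":[-0.036,0.017,0],"rotation":[0,0,0.042]},{"travel":[-0.036,0.017,0],"rotation":[0,0,0.042]},{"travel":[-0.036,0.017,0],"rotation":[0,0,0.042]},{"travel":[-0.036,0.017,0],"rotation":[0,0,0.042]},{"travel":[-0.036,0.017,0],"rotation":[0,0,0.042]}]'

```text
clock: 6.25
eef_pos: [0.5524, 0.1077, 0.0768]
ee_rot: [-2.729, -1.556, -0.0]
contact_force: [-0.2, 1.6, -0.5]
grip_width: -0.001
finger_force: 0.8
```

Request:
carry_out --steps '[{"travel":[-0.036,0.017,0],"rotation":[0,0,0.042]},{"travel":[-0.036,0.017,0],"rotation":[0,0,0.042]},{"travel":[-0.036,0.017,0],"rotation":[0,0,0.042]},{"travel":[-0.036,0.017,0],"rotation":[0,0,0.042]},{"travel":[-0.036,0.017,0],"rotation":[0,0,0.042]},{"travel":[-0.036,0.017,0],"rotation":[0,0,0.042]},{"travel":[-0.036,0.017,0],"rotation":[0,0,0.042]},{"travel":[0,0,0],"rotation":[0,0,0]},{"travel":[0,0,0],"rotation":[0,0,0]},{"travel":[0,0,0],"rotation":[0,0,0]}]'

```text
clock: 7.25
eef_pos: [0.5502, 0.0969, 0.0769]
ee_rot: [2.926, 1.143, 0.001]
contact_force: [2.2, 4.1, -2.1]
grip_width: 0.002
finger_force: 2.0
```

Run:
```python
from h import *
chk(6,.017);side("pics/s2.png")
```

```text
7.25 [0.5502 0.0969 0.0769] [0.5507 0.0965 0.077 ] F tool [ 4.41 -1.52  2.07] err mm [ 0.   0.6 -0.1] [ 0.    -0.001 -0.002]
```

View pics/s2.png

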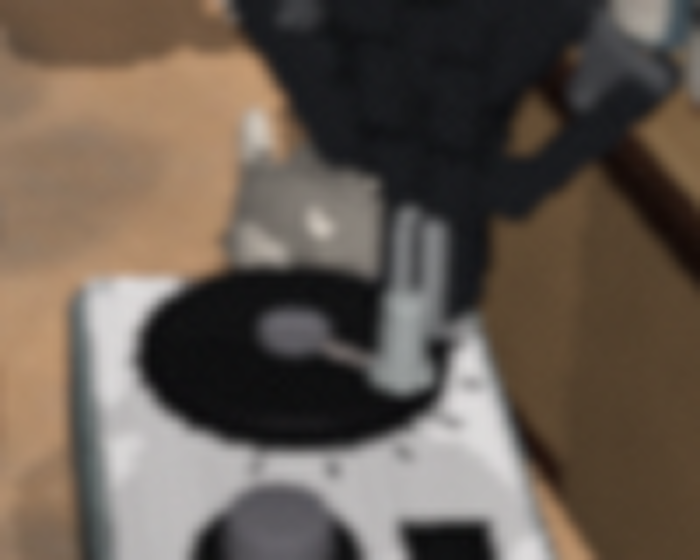

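The stud foot is now at crop (402,378), which matches stop 6 (perhaps 6.1–6.2 under load, with contact slightly ahead of my model). I'll push to about 7.6 by my model.

Request:
carry_out --steps '[{"travel":[-0.036,0.017,0],"rotation":[0,0,0.042]},{"travel":[-0.036,0.017,0],"rotation":[0,0,0.042]},{"travel":[-0.036,0.017,0],"rotation":[0,0,0.042]},{"travel":[-0.036,0.017,0],"rotation":[0,0,0.042]},{"travel":[-0.036,0.017,0],"rotation":[0,0,0.042]},{"travel":[-0.036,0.017,0],"rotation":[0,0,0.042]},{"travel":[-0.036,0.017,0],"rotation":[0,0,0.042]},{"travel":[-0.036,0.017,0],"rotation":[0,0,0.042]},{"travel":[-0.036,0.017,0],"rotation":[0,0,0.042]},{"travel":[-0.036,0.017,0],"rotation":[0,0,0.042]}]'

```text
clock: 8.3
eef_pos: [0.5417, 0.0833, 0.077]
ee_rot: [3.101, 0.504, 0.001]
contact_force: [3.1, 3.5, -2.6]
grip_width: 0.0
finger_force: 2.0
```

Request:
carry_out --steps '[{"travel":[-0.036,0.017,0],"rotation":[0,0,0.042]},{"travel":[-0.036,0.017,0],"rotation":[0,0,0.042]},{"travel":[-0.036,0.017,0],"rotation":[0,0,0.042]},{"travel":[-0.036,0.017,0],"rotation":[0,0,0.042]},{"travel":[-0.036,0.017,0],"rotation":[0,0,0.042]},{"travel":[-0.036,0.017,0],"rotation":[0,0,0.042]},{"travel":[0,0,0],"rotation":[0,0,0]},{"travel":[0,0,0],"rotation":[0,0,0]},{"travel":[0,0,0],"rotation":[0,0,0]},{"travel":[0,0,0],"rotation":[0,0,0]}]'

```text
clock: 9.3
eef_pos: [0.5339, 0.0775, 0.0769]
ee_rot: [3.139, 0.114, -0.0]
contact_force: [-0.8, -0.5, 0.6]
grip_width: -0.002
finger_force: 0.0
```

Run:
```python
from h import *
chk(7.6,.017);side("pics/s3.png")
```

```text
9.3 [0.5339 0.0775 0.0769] [0.5346 0.0773 0.077 ] F tool [-0.82  0.41 -0.64] err mm [ 0.7  0.3 -0.1] [ 0.     0.    -0.004]
```

View pics/s3.png

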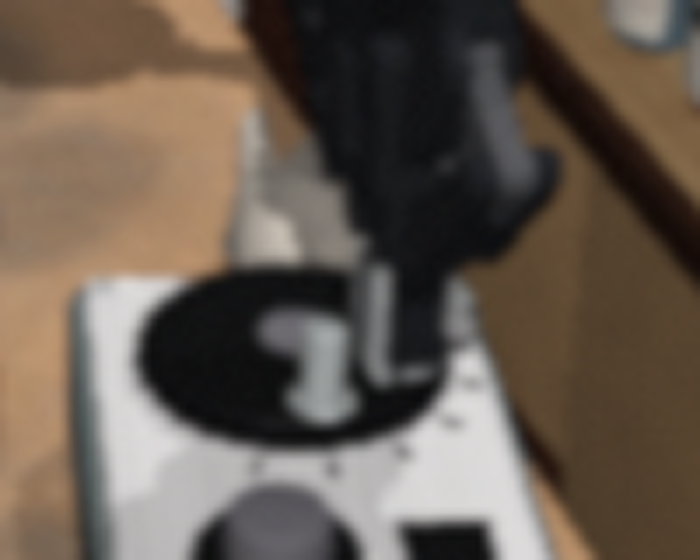

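The stud foot is at crop (322,400), i.e. (296,247) px, which matches stop 8: four clicks on from stop 4. The fingertip is clear of it with no force. Now I'll back off, lift, and go over the button.

Run:
```python
from h import *
from plant import arm
s=arm.observe(); p=s["eef_pos"];R=Ro.from_rotvec(s["ee_rot"])
print(R.as_matrix().round(3).tolist())
p1=np.r_[BTN,.137]; q=p+R.apply([.012,0,-.06]); print(p,q,R.inv().apply(p1-q)/.04)
```

```text
[[0.997, 0.072, -0.0], [0.072, -0.997, -0.0], [-0.0, 0.0, -1.0]]
[0.53385399 0.07754868 0.07689115] [0.54583426 0.07842411 0.13688871] [-1.75849551  1.46250189 -0.00221726]
```

Request:
carry_out --steps '[{"travel":[0.15,0,0],"rotation":[0,0,0]},{"travel":[0.15,0,0],"rotation":[0,0,0]},{"travel":[0,0,-0.3],"rotation":[0,0,0]},{"travel":[0,0,-0.4],"rotation":[0,0,0]},{"travel":[0,0,-0.4],"rotation":[0,0,0]},{"travel":[0,0,-0.4],"rotation":[0,0,0]},{"travel":[-0.35,0.29,0],"rotation":[0,0,0]},{"travel":[-0.35,0.29,0],"rotation":[0,0,0]},{"travel":[-0.35,0.29,0],"rotation":[0,0,0]},{"travel":[-0.35,0.29,0],"rotation":[0,0,0]}]'

```text
clock: 10.35
eef_pos: [0.4932, 0.0277, 0.1379]
ee_rot: [3.139, 0.113, 0.002]
contact_force: [0.2, 0.3, -0.6]
grip_width: 0.0
finger_force: 0.0
```

Request:
carry_out --steps '[{"travel":[-0.36,0.3,0],"rotation":[0,0,0]},{"travel":[0,0,0.3],"rotation":[0,0,0]},{"travel":[0,0,0.3],"rotation":[0,0,0]},{"travel":[0,0,0.25],"rotation":[0,0,0]},{"travel":[0,0,0.15],"rotation":[0,0,0]},{"travel":[0,0,0.1],"rotation":[0,0,0]},{"travel":[0,0,0],"rotation":[0,0,0]},{"travel":[0,0,0],"rotation":[0,0,0]},{"travel":[0,0,0],"rotation":[0,0,0]},{"travel":[0,0,0],"rotation":[0,0,0]}]'

```text
clock: 11.35
eef_pos: [0.4802, 0.0151, 0.0933]
ee_rot: [3.139, 0.113, 0.001]
contact_force: [0.2, 0.0, 0.9]
grip_width: 0.007
finger_force: 0.0
```

Run:
```python
from h import *
from plant import arm
s=arm.observe(); p=s["eef_pos"];R=Ro.from_rotvec(s["ee_rot"])
print(s["clock"],p,s["contact_force"],R.inv().apply(np.r_[BTN,.082]-p)/.04)
side("pics/s4.png")
```

```text
11.35 [0.48016756 0.01508706 0.0933048 ] [0.21806357 0.03555434 0.91771263] [-0.00705097  0.00161584  0.28261506]
```

View pics/s4.png

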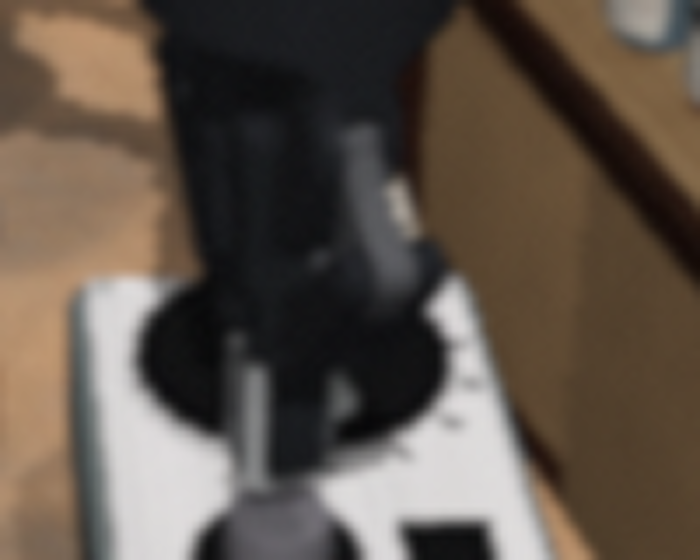

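The fingertips are centred just above the button (crop (275,490)). Pressing down gently.

Request:
carry_out --steps '[{"travel":[0,0,0.15],"rotation":[0,0,0]},{"travel":[0,0,0.1],"rotation":[0,0,0]},{"travel":[0,0,0.05],"rotation":[0,0,0]},{"travel":[0,0,0.05],"rotation":[0,0,0]},{"travel":[0,0,0.05],"rotation":[0,0,0]},{"travel":[0,0,0.04],"rotation":[0,0,0]},{"travel":[0,0,0.02],"rotation":[0,0,0]},{"travel":[0,0,0],"rotation":[0,0,0]},{"travel":[0,0,0],"rotation":[0,0,0]},{"travel":[0,0,0],"rotation":[0,0,0]}]'

```text
clock: 12.4
eef_pos: [0.4796, 0.0152, 0.0745]
ee_rot: [-3.14, -0.113, 0.001]
contact_force: [-3.3, 0.2, 5.0]
grip_width: -0.004
finger_force: 2.3
```

Request:
carry_out --steps '[{"travel":[0,0,0.015],"rotation":[0,0,0]},{"travel":[0,0,0.01],"rotation":[0,0,0]},{"travel":[0,0,0],"rotation":[0,0,0]},{"travel":[0,0,0],"rotation":[0,0,0]},{"travel":[0,0,0],"rotation":[0,0,0]},{"travel":[0,0,0],"rotation":[0,0,0]},{"travel":[0,0,0],"rotation":[0,0,0]},{"travel":[0,0,0],"rotation":[0,0,0]},{"travel":[0,0,0],"rotation":[0,0,0]},{"travel":[0,0,0],"rotation":[0,0,0]}]'

```text
clock: 13.4
eef_pos: [0.4797, 0.0152, 0.0739]
ee_rot: [3.14, 0.113, -0.001]
contact_force: [-5.8, -0.1, 8.4]
grip_width: -0.001
finger_force: 4.4
```

The force has risen to 8.4 N at z=73.9 mm, past the 5 N full-travel spring load, so the button is on its hard stop. Lifting straight up, then moving clear.

Request:
carry_out --steps '[{"travel":[0,0,-0.05],"rotation":[0,0,0]},{"travel":[0,0,-0.1],"rotation":[0,0,0]},{"travel":[0,0,-0.15],"rotation":[0,0,0]},{"travel":[0,0,-0.3],"rotation":[0,0,0]},{"travel":[0,0,-0.6],"rotation":[0,0,0]},{"travel":[0,0,-0.8],"rotation":[0,0,0]},{"travel":[0,0,-0.8],"rotation":[0,0,0]},{"travel":[0,0,-0.8],"rotation":[0,0,0]},{"travel":[0,0,-0.5],"rotation":[0,0,0]},{"travel":[0,0,0],"rotation":[0,0,0]}]'

```text
clock: 14.4
eef_pos: [0.4822, 0.0147, 0.242]
ee_rot: [3.137, 0.113, 0.013]
contact_force: [0.5, -0.3, -0.5]
grip_width: -0.0
finger_force: 0.0
```

Request:
carry_out --steps '[{"travel":[-0.5,-0.5,0],"rotation":[0,0,0]},{"travel":[-0.5,-0.6,0],"rotation":[0,0,0]},{"travel":[-0.5,-0.7,0],"rotation":[0,0,0]},{"travel":[-0.5,-0.8,0],"rotation":[0,0,0]},{"travel":[-0.3,-0.8,0],"rotation":[0,0,0]},{"travel":[-0.2,-0.8,0],"rotation":[0,0,0]},{"travel":[0,-0.8,0],"rotation":[0,0,0]},{"travel":[0,-0.6,0],"rotation":[0,0,0]},{"travel":[0,-0.3,0],"rotation":[0,0,0]},{"travel":[0,0,0],"rotation":[0,0,0]}]'

```text
clock: 15.4
eef_pos: [0.3627, 0.244, 0.2368]
ee_rot: [3.139, 0.116, -0.002]
contact_force: [-0.3, 0.1, -0.6]
grip_width: -0.001
finger_force: 0.0
```

Run:
```python
from h import *
from plant import arm
import cv2
a=arm.grab_frame("top")["pixels"][175:275,285:395];b=arm.grab_frame("side")["pixels"][200:300,245:355]
cv2.imwrite("pics/f.png",np.hstack([cv2.resize(i,(400,400),interpolation=2) for i in (a,b)]))
for n,a_ in (("top",(slice(175,275),slice(260,440))),("side",(slice(250,350),slice(255,340)))):
    g=arm.grab_frame(n)["pixels"][a_].astype(np.float32);o=F[n]["pixels"][a_].astype(np.float32)
    print(n,cv2.phaseCorrelate(cv2.cvtColor(o,6),cv2.cvtColor(g,6)))
s=arm.observe();print(s["clock"],s["eef_pos"])
```

```text
top ((0.09412667072011516, -0.049811461507843546), 0.7582538055843777)
side ((0.008154087674611787, -0.0351642083845789), 1.002785415649414)
15.6 [0.36339284 0.24243514 0.23733125]
```

View pics/f.png

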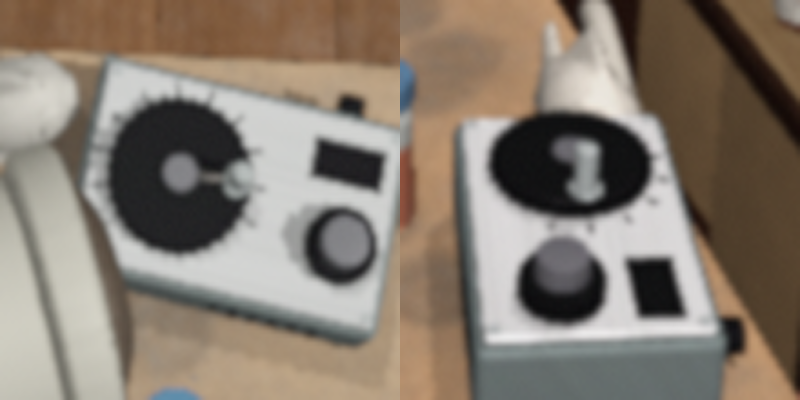

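In the final top view the stud foot is at about (349.7,220.6) px, against a prediction of (350.0,220.7) for stop 8. The button is back up, and neither the controller nor its neighbours have moved (image shift under 0.1 px).

```bash
python3 -c "
from plant import arm
print(arm.hand_in())"
```

```text
the job is handed in; nothing more can be done
None
```

The job is handed in, at about 16 s of the 48 s allowed: the dial rests exactly four clicks clockwise of where it stood, the start button was pressed fully down and has come back up, and the final pictures show no shift of the controller or the pieces beside it.

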